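Turn the enamelled plaque to its blank back

ROBOT

A 6-joint arm with a two-finger parallel gripper is mounted at the origin on the work surface. World frame = base frame: x ahead of the robot, y to its left, z up, the work surface at z = 0. Lengths are in m, angles in rad, forces in N, time in s.
With the tool pointing down it reaches from about 0.25 to 0.85 m from the base axis. Payload 12.5 kg.
Tool frame: the origin (TCP) lies midway between the tips of the shut fingers; the grasp point (between the pads) lies 19 mm behind it (arm.hold_point_z is the distance from the TCP to the grasp point, in m); z points along the fingers, y is the line along which they close (so a half turn about z gives the same grasp; the last joint's range is limited). The gripper opens to 93 mm and grips with 3 to 60 N. Pads are 15 mm wide; open, the fingers measure 128 mm over their backs; the gripper's body (75 mm by 188 mm) begins 65 mm behind the grasp point.
Start: joints at [-1.435, 0.351, 1.652, -0, 1.139, -0.085], TCP at [0.12, -0.537, 0.219] pointing down, gripper open.
Joint ranges: [-2.75, 2.75], [-0.79, 2.1], [0.01, 2.65], [-1.57, 4.71], [0.07, 3.14], [-2.87, 2.87]. Speed limits (rad/s): [2.22, 2.22, 2.79, 3.14, 3.14, 3.14].

INTERFACE

Orientations are given as a unit quaternion [w, x, y, z].
In Python, from rig import arm gives the robot as it stands.
- The arm moves only by the tool carry_out, never from a script. Its argument "plan" is a list of rows, each a list of 7 numbers: the gripper's target within -1 to 1 (fully open at 1, half-way at 0, shut at -1), then the shift along the tool's x, y, z in cm, then the turn, a rotation vector about the tool's x, y, z in rad. A call has 1 to 5 rows; each row shifts and turns the commanded pose from where the row before left it, along the tool's axes as they then stand; what a row does not reach is not made up. A row lasts 1/8 s, in which the tool goes at most 62.5 mm and 10.7 degrees, less where a joint would pass 70% of its speed; a pose out of reach is approached as far as the arm can. A call is refused whole if a number of a shift passes 6.25 or a number of a turn 0.188, either way. A call with a gripper value outside its range is refused whole. The fingers move at their own pace and stop on an object; "force" is the grip in N (left out, the last holds). Time passes only in rows, so rows that do not move let the fingers close. It gives the time, the measured TCP pose, the force, the opening and the grip force at its end, in the units of the state.
- arm.state(): the state, without advancing time (a new reading comes with each control period).
- arm.grab_frame(name): name is "scene" or "top" or "wrist"; returns (picture, depth): 384x512x3 uint8, blue, green, red; 384x512 float32, m along the optical axis (not along the pixel's ray), 0 where there is no reading.
- arm.camera_params(name): a dict with "intrinsics" (3x3 intrinsics, pixels), "R" (3x3) and "t" (3): a world point X has camera coordinates R X + t. Camera axes: x right, y down, z forward; pixel columns grow to the right and rows downward; lengths in m; the calibration is good to about 2 mm. A picture is of the moment at which its call begins: read the wrist's pose just before it. camera_params takes no time and is no camera call; for the wrist camera it gives the pose at the moment of the call.
- arm.job_done(): hands the job in; it is judged then, once.
The state is a dict: "time_s": time; "q": joint angles; "joint_vel": joint speeds; "effort": joint torques, N m; "tcp_pos": TCP position; "orientation": TCP orientation; "force": force on the tool from outside, world axes, zero at the start; "ft_torque": the same for the moment, N m; "gripper_width": finger opening in m; "gripper_force": force on a finger pad.
Only numpy, scipy, OpenCV 4.12 (cv2) and the standard library are available. Lean on these libraries where they do the work, as an engineer would, in place of code of your own. Each camera call takes 0.05 s, during which the arm holds its last target. There are 200 camera calls.

TASK

The flower side of the oblong plaque is finished and its plain back is next: turn the plaque half a turn on its dowel, either way round, so that its plain back looks out over the sloped side of its wooden block, parallel to the block's long edges. Leave the round medallion on the other block turned as it is.

Things in the scene. Friction and masses are not known exactly. Their poses are not given: they have to be found in the camera images.
- plaque_block: pale wooden block that carries the oblong plaque, fixed to the table; 80 mm (x) by 130 mm (y, its long edges) by 45 mm high, with one long side sloped: the slope looks along the block's +x. An upright dowel, 10 mm thick, stands from its top up to the plaque. Origin: on the table, on the dowel's vertical axis (the block reaches 45 mm to +x of it and 35 mm to -x); z up.
- plaque (a joint): angle (rad) of the oblong plaque about the dowel's vertical axis, counter-clockwise from above: 0 when it is parallel to the block's long edges with its flower side looking over the slope, pi or -pi when its plain back does. No end stops; light friction (0.03 N m), so it stays where it is left. It starts within 0.3 rad of 0.
- plaque_centre (a point): centre of the oblong plaque, an upright aluminium plate 120 mm wide (along its y), 60 mm high and 8 mm thick (along its x), turning about its own vertical mid-line, which is the dowel's axis. x points out of the flower side, z up. The centre is 140 mm above the table, the lower edge at 110 mm, the top edge at 170 mm, nothing above it. A flower of low brass discs stands 3 mm proud in the middle of one side, within 21 mm of the centre; the other side is plain.
- medal_rim (a point): point on the rim, half-way up, of the round medallion that is to be left alone: an upright aluminium disc 72 mm across and 8 mm thick with the same flower, centre 146 mm above the table, pivoted in the same way on the dowel of a block like the first. The point lies 36 mm from that disc's vertical axis, which is at -36 mm along this point's y; x points out of its flower side.
There are look-alikes about, which are no part of the job. What is shaped like the plaque_block but pink or purple is not meant.

How it is judged:
By the outcome, as a careful person would: the job done as asked, in the order asked, and still so for the second after the job is handed in, with the robot touching nothing.
It also fails if it takes over 40 s, if anything falls off the work surface, if the arm or the gripper's body presses on something with over 40 N, if the wrist force passes 120 N, or if a joint passes its speed limit or range.

## Working session

There is one attempt and no reset: what is moved stays moved. The work goes in short steps, Python scripts to look and compute and a tool call to move; the robot and the scene stay as the last step left them, time stands still between calls to the robot, and variables do not carry over. Pictures are saved under pics/ and viewed, at most 10 in all, crops included, and the job is handed in when it is done.

Besides the shell and the picture viewer there is one more tool, called as name(argument=value, ...) on one line, values as JSON. carry_out: Moves the arm, as the interface text tells. Its arguments: {"type":"object","properties":{"plan":{"type":"array","items":{"type":"array","items":{"type":"number"}}},"force":{"type":"number"}},"required":["plan"]}

```bash
mkdir -p pics; ls
python3 - <<'E'
from rig import arm
import cv2,numpy as np
ims=[]
for n in("scene","top"):
    p,d=arm.grab_frame(n); cv2.imwrite(f"pics/{n}0.png",p); np.savez(f"pics/{n}0.npz",p=p,d=d,**arm.camera_params(n)); ims.append(p)
    print(n,arm.camera_params(n))
s=arm.state();print(s['time_s'],s['tcp_pos'],s['orientation'],s['gripper_width'])
E
```

```text
pics
scene {'intrinsics': array([[388.19039386,   0.        , 257.58390317],
       [  0.        , 388.19039386, 193.86066411],
       [  0.        ,   0.        ,   1.        ]]), 'R': array([[ 0.51457148,  0.85744604, -0.00157405],
       [ 0.52638187, -0.31734093, -0.78880724],
       [-0.67685916,  0.40506915, -0.61463864]]), 't': array([-0.26372798, -0.17215461,  1.16452426])}
top {'intrinsics': array([[372.87989073,   0.        , 252.86418676],
       [  0.        , 372.87989073, 198.16666304],
       [  0.        ,   0.        ,   1.        ]]), 'R': array([[ 0.02694354, -0.99905767,  0.0340266 ],
       [-0.99527295, -0.02998753, -0.09237153],
       [ 0.09330486, -0.03137694, -0.99514305]]), 't': array([-0.01370845,  0.48976587,  0.86705572])}
0.1 [ 0.12045854 -0.53634267  0.21817436] [-4.93534555e-04  9.93911908e-01  1.10176568e-01  8.76731990e-06] 0.09284485981724991
```

View pics/scene0.png

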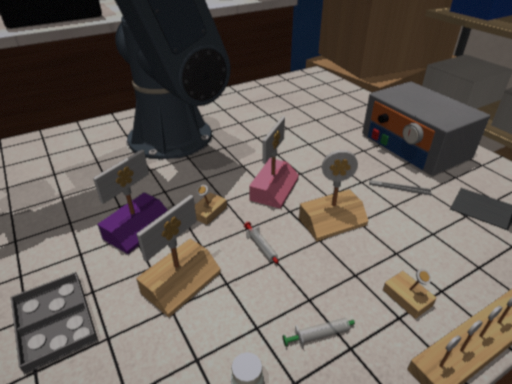

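View pics/top0.png

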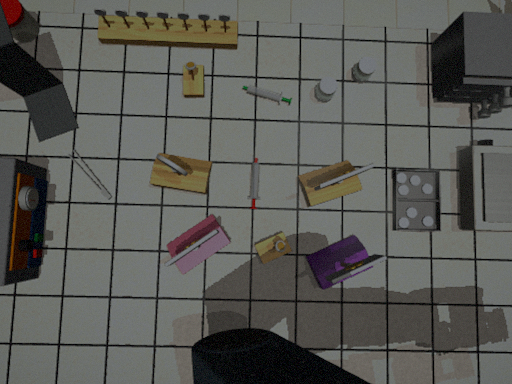

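The scene view shows the pale-block plaque at about (170,228), on its block at (180,275), with the flower facing the camera. In the top view the block is at about (330,183), and the plaque's top edge runs from (317,187) to (372,167). The medallion is at (180,165) in the top view. The pink and purple blocks are decoys.

```bash
cat > h.py <<'E'
import numpy as np,cv2
def cloud(p,d,K,R,t):
    v,u=np.mgrid[:384,:512]; c=np.linalg.inv(K)@np.stack([u.ravel(),v.ravel(),np.ones(u.size)])*d.ravel()
    return (R.T@(c-t[:,None])).T.reshape(384,512,3)
def load(n):
    z=np.load(f"pics/{n}.npz"); return z['p'],z['d'],cloud(z['p'],z['d'],z['intrinsics'],z['R'],z['t']),z
def line(P):
    c=P.mean(0);w,V=np.linalg.eigh(np.cov((P-c).T)); e=V[:,-1]; e=e*np.sign(e[1]); s=(P-c)@e
    return c,e,s.min(),s.max(),np.sqrt(w[0])
E
python3 - <<'E'
from h import *
for n,box in(("scene0",(130,185,205,320)),("top0",(290,150,385,215))):
    p,d,X,z=load(n); print(n,'cam',-z['R'].T@z['t'])
    x0,y0,x1,y1=box
    m=np.zeros((384,512),bool); m[y0:y1,x0:x1]=d[y0:y1,x0:x1]>0
    Q=X[m]; h=Q[:,2]
    pl=Q[(h>.112)&(h<.185)]; print('plaque',len(pl),'z',pl[:,2].min(),pl[:,2].max())
    c,e,a,b,s=line(pl[:,:2]); print(c,e,np.arctan2(-e[0],e[1]),'ends',c+a*e,c+b*e,s)
    # robust: median line
    hsv=cv2.cvtColor(p,cv2.COLOR_BGR2HSV); wood=(hsv[...,1]>80)&(hsv[...,0]>8)&(hsv[...,0]<30)&m
    T=X[wood&(X[...,2]>.038)&(X[...,2]<.05)]; print('top face',len(T))
    r=cv2.minAreaRect((T[:,:2]*1000).astype(np.float32)); print(r, cv2.boxPoints(r).round(0).tolist())
    A=X[wood&(X[...,2]<.05)&(X[...,2]>.004)]
    r=cv2.minAreaRect((A[:,:2]*1000).astype(np.float32)); print('all',r, cv2.boxPoints(r).round(0).tolist())
    big=cv2.resize(p[y0-5:y1+5,x0-5:x1+5],None,fx=4,fy=4,interpolation=cv2.INTER_CUBIC); cv2.imwrite(f"pics/{n}_crop.png",big)
# medallion
p,d,X,z=load("top0")
Q=X[130:200,140:225].reshape(-1,3);Q=Q[(Q[:,2]>.12)&(Q[:,2]<.19)];c,e,a,b,s=line(Q[:,:2]);print('medal',len(Q),c,e,c+a*e,c+b*e)
E
```

```text
scene0 cam [ 1.01454487 -0.30021205  0.57954968]
plaque 1793 z 0.1120147053302727 0.17141431512793373
[ 0.53508828 -0.18656797] [-0.39782953  0.91745936] 0.40914988489521037 ends [ 0.55678181 -0.23659675] [ 0.50869313 -0.12569646] 0.0047329544664381044
top face 1584
((468.4039611816406, -159.74972534179688), (154.42922973632812, 230.29217529296875), 75.56758880615234) [[338.0, -206.0], [561.0, -263.0], [599.0, -114.0], [376.0, -56.0]]
all ((467.7388916015625, -158.3604736328125), (156.9026336669922, 279.5545959472656), 75.53639221191406) [[313.0, -199.0], [583.0, -269.0], [623.0, -117.0], [352.0, -47.0]]
top0 cam [0.40691957 0.02819689 0.90855135]
plaque 332 z 0.11240011750287938 0.17545564314003526
[ 0.52568818 -0.17775587] [-0.39585438  0.91831329] 0.40699804875509316 ends [ 0.55127474 -0.23711222] [ 0.50378379 -0.12694147] 0.0031062291466046527
top face 973
((523.1525268554688, -184.0955047607422), (60.25436019897461, 131.06918334960938), 21.033517837524414) [[472.0, -134.0], [519.0, -256.0], [575.0, -234.0], [528.0, -112.0]]
all ((535.4395751953125, -186.70834350585938), (81.1195297241211, 144.2257080078125), 18.688566207885742) [[474.0, -131.0], [520.0, -268.0], [597.0, -242.0], [551.0, -105.0]]
medal 209 [0.5379927 0.1693322] [0.48178373 0.87629015] [0.52321452 0.14245297] [0.55602467 0.20212957]
```

View pics/top0_crop.png

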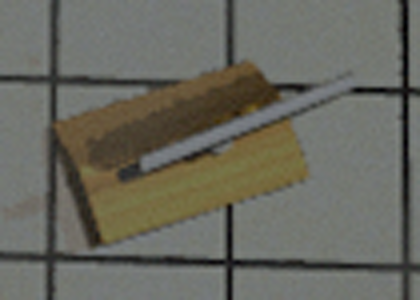

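```bash
python3 - <<'E'
from h import *
for n,box in(("scene0",(130,225,225,320)),("top0",(290,150,370,215))):
    p,d,X,z=load(n); x0,y0,x1,y1=box
    hsv=cv2.cvtColor(p,cv2.COLOR_BGR2HSV); wood=((hsv[...,1]>85)&(hsv[...,0]>8)&(hsv[...,0]<30)).astype(np.uint8)
    m=np.zeros_like(wood); m[y0:y1,x0:x1]=wood[y0:y1,x0:x1]
    k,l,st,_=cv2.connectedComponentsWithStats(m); i=1+np.argmax(st[1:,4]); m=(l==i)&(X[...,2]<.06)
    cv2.imwrite(f"pics/{n}_m.png",m*255)
    # block-frame coords with trial yaw
    A=X[m]; o=np.array([.529,-.181])
    for yaw in(.32,.36):
        ex=np.array([np.cos(yaw),np.sin(yaw)]);u=(A[:,:2]-o)@ex
        print(n,yaw,[(int(b*5),round(float(np.median(A[(u*1000//5)==b][:,2])),4),int(((u*1000//5)==b).sum())) for b in range(-9,11) if ((u*1000//5)==b).sum()>3])
    # plane fits give the slope's direction
    for lo,hi,name in((.006,.038,'slope'),(.041,.05,'top')):
        q=A[(A[:,2]>lo)&(A[:,2]<hi)&((A[:,:2]-o)@np.array([.94,.34])>(.012 if name=='slope' else -.03))]
        for _ in range(3):
            c=q.mean(0);w,V=np.linalg.eigh(np.cov((q-c).T));r=abs((q-c)@V[:,0]);q=q[r<2.5*np.sqrt(w[0])+1e-4]
        nn=V[:,0]*np.sign(V[2,0]); print(name,len(q),nn.round(3),'yaw',np.arctan2(nn[1],nn[0]),np.sqrt(w[0]))
    # image-space border lines
    c=max(cv2.findContours(m.astype(np.uint8),cv2.RETR_EXTERNAL,cv2.CHAIN_APPROX_NONE)[0],key=cv2.contourArea)
    for eps in(3,):
        h=cv2.approxPolyDP(cv2.convexHull(c),eps,True)[:,0]; print([(tuple(map(int,a)),X[a[1],a[0]].round(3).tolist()) for a in h])
E
python3 -c "
import cv2,numpy as np
a=[cv2.resize(cv2.imread(f'pics/{n}')[y:y+100,x:x+100],None,fx=4,fy=4,interpolation=cv2.INTER_CUBIC) for n,x,y in(('scene0.png',125,220),('top0.png',285,140))]
cv2.imwrite('pics/cmp.png',np.hstack(a))"
```

```text
scene0 0.32 [(-35, 0.044, 51), (-30, 0.044, 141), (-25, 0.0442, 144), (-20, 0.0444, 148), (-15, 0.0442, 153), (-10, 0.0443, 155), (-5, 0.0442, 156), (0, 0.0444, 187), (5, 0.0445, 178), (10, 0.0435, 221), (15, 0.0396, 300), (20, 0.0343, 275), (25, 0.0295, 278), (30, 0.0243, 295), (35, 0.0191, 280), (40, 0.0127, 369), (45, 0.0075, 119)]
scene0 0.36 [(-35, 0.0439, 64), (-30, 0.044, 145), (-25, 0.0443, 142), (-20, 0.0443, 147), (-15, 0.0442, 155), (-10, 0.0442, 163), (-5, 0.0443, 148), (0, 0.0446, 188), (5, 0.0444, 181), (10, 0.0435, 225), (15, 0.0393, 290), (20, 0.0339, 286), (25, 0.0291, 284), (30, 0.0241, 281), (35, 0.0189, 275), (40, 0.0122, 389), (45, 0.008, 86)]
slope 1493 [0.683 0.242 0.689] yaw 0.34066292640835644 0.0012670032817996867
top 1349 [0.022 0.005 1.   ] yaw 0.22376989438253003 0.00109258808531824
[((190, 239), [0.481, -0.135, 0.045]), ((207, 250), [0.522, -0.118, 0.042]), ((219, 273), [0.552, -0.11, 0.001]), ((167, 315), [0.591, -0.229, 0.003]), ((142, 294), [0.527, -0.253, 0.006]), ((137, 278), [0.521, -0.252, 0.044])]
top0 0.32 [(-40, 0.0465, 17), (-35, 0.047, 114), 
[... 375 characters left out ...]
, 119), (-20, 0.047, 111), (-15, 0.0471, 118), (-10, 0.0472, 108), (-5, 0.047, 50), (0, 0.0481, 21), (5, 0.0468, 35), (10, 0.0455, 79), (15, 0.041, 89), (20, 0.0356, 87), (25, 0.0309, 90), (30, 0.0251, 100), (35, 0.0202, 98), (40, 0.0157, 72)]
slope 437 [0.677 0.235 0.698] yaw 0.33418924480141043 0.0009768540920299378
top 776 [0.054 0.012 0.998] yaw 0.2195001124891909 0.0015980317183571418
[((354, 167), [0.577, -0.249, 0.005]), ((360, 189), [0.516, -0.249, 0.051]), ((308, 204), [0.479, -0.13, 0.033]), ((299, 175), [0.553, -0.113, 0.001]), ((342, 161), [0.591, -0.219, 0.003])][ WARN:0@0.029] global loadsave.cpp:1063 imwrite_ Unsupported depth image for selected encoder is fallbacked to CV_8U.
```

View pics/cmp.png

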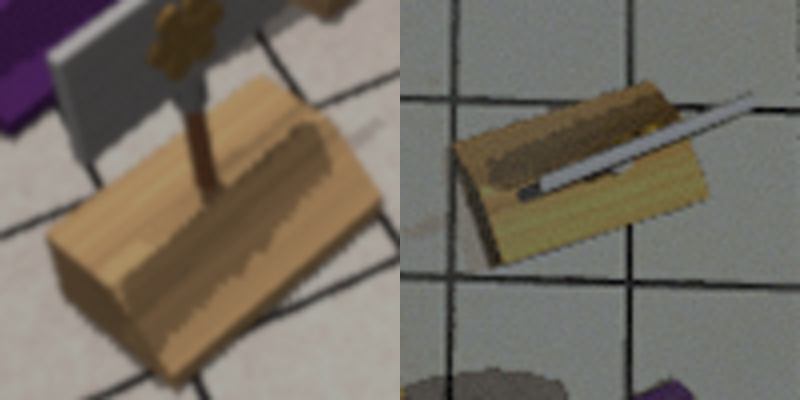

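The slope looks along a yaw of about 0.335, toward world +x. The plaque's flower normal is at a yaw of about 0.408, and the axis is at about (0.529, -0.182). I'll move above it, then turn the tool to straddle the plate.

carry_out(plan=[[1,4.76,-2.56,0,0,0,0],[1,4.76,-2.56,0,0,0,0],[1,4.76,-2.56,0,0,0,0],[1,4.76,-2.56,0,0,0,0],[1,4.76,-2.56,0,0,0,0]])

```text
time_s: 0.72
tcp_pos: [0.3257, -0.3582, 0.2186]
orientation: [-0.0, 0.994, 0.11, -0.0]
force: [1.1, -0.2, 1.1]
gripper_width: 0.093
gripper_force: 0.0
```

carry_out(plan=[[1,4.76,-2.56,0,0,0,0],[1,4.76,-2.56,0,0,0,0],[1,4.76,-2.56,0,0,0,0],[1,4.76,-2.56,0,0,0,0],[1,4.76,-2.56,0,0,0,0]])

```text
time_s: 1.35
tcp_pos: [0.5299, -0.1812, 0.2184]
orientation: [-0.0, 0.994, 0.11, -0.0]
force: [1.3, -0.2, -0.4]
gripper_width: 0.0933
gripper_force: 0.0
```

carry_out(plan=[[1,0,0,0,0,0,-0.176],[1,0,0,0,0,0,-0.176],[1,0,0,0,0,0,-0.176],[1,0,0,0,0,0,-0.176],[1,0,0,0,0,0,-0.176]])

```text
time_s: 1.98
tcp_pos: [0.5287, -0.1825, 0.2183]
orientation: [-0.0, 0.851, 0.526, -0.0]
force: [0.8, 0.1, 0.4]
gripper_width: 0.0929
gripper_force: 0.0
```

carry_out(plan=[[1,0,0,0,0,0,-0.176],[1,0,0,0,0,0,-0.176],[1,0,0,0,0,0,-0.176],[1,0,0,0,0,0,-0.176],[1,0,0,0,0,0,-0.176]])

```text
time_s: 2.6
tcp_pos: [0.5287, -0.1825, 0.2183]
orientation: [-0.0, 0.546, 0.838, -0.0]
force: [0.4, 0.1, 0.0]
gripper_width: 0.0929
gripper_force: 0.0
```

carry_out(plan=[[1,0,0,0,0,0,0]])

```text
time_s: 2.72
tcp_pos: [0.5287, -0.1825, 0.2184]
orientation: [-0.0, 0.549, 0.836, -0.0]
force: [-0.8, 0.1, -0.7]
gripper_width: 0.0931
gripper_force: 0.0
```

Run:
```python
from rig import arm
import cv2,numpy as np
from h import *
from scipy.spatial.transform import Rotation as Ro
s=arm.state();w,x,y,zz=s['orientation'];M=Ro.from_quat([x,y,zz,w]).as_matrix()
print(s['time_s'],s['tcp_pos'],M.round(3).tolist(),s['q'],s['force'])
c=arm.camera_params("wrist");p,d=arm.grab_frame("wrist");np.savez("pics/w1.npz",p=p,d=d,**c);cv2.imwrite("pics/w1.png",p)
X=cloud(p,d,c['intrinsics'],c['R'],c['t']);Q=X[(X[...,2]>.12)&(X[...,2]<.18)&(d>0)]
Q=Q[np.hypot(Q[:,0]-.529,Q[:,1]+.182)<.08];print(len(Q),Q[:,2].max());C,e,a,b,sd=line(Q[:,:2]);print((2*C+(a+b)*e)/2,np.arctan2(-e[0],e[1]),b-a,sd)
```

```text
2.725 [ 0.52869846 -0.18254166  0.21836748] [[-0.397, 0.918, -0.001], [0.918, 0.397, 0.0], [0.0, -0.0, -1.0]] [-4.15682060e-01  3.68162935e-01  1.62718411e+00 -3.06554657e-06
  1.14682690e+00 -8.24464328e-01] [-0.82640517  0.08036924 -0.67089236]
1886 0.1710128036627483
[ 0.52966115 -0.18392488] 0.4114134833274685 0.11871259514076643 0.0027141515985519365
```

View pics/w1.png

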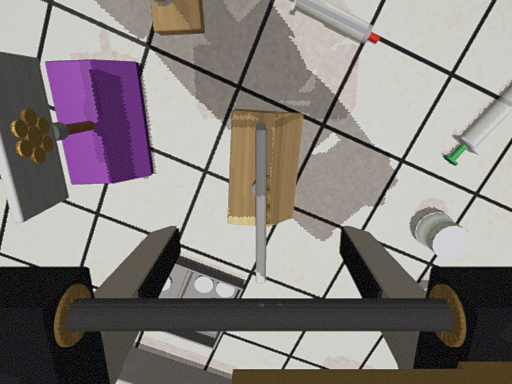

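The wrist view shows the plate end-on at about (262,200), midway between the fingers, and the block at (265,167). The wrist measurement of the axis agrees within 2 mm. I'll go down and close gently over the middle.

carry_out(plan=[[1,0,0.15,3,0,0,0],[1,0,0,3,0,0,0],[1,0,0,2.7,0,0,0],[1,0,0,0,0,0,0]], force=8)

```text
time_s: 3.28
tcp_pos: [0.5292, -0.1816, 0.1301]
orientation: [-0.002, 0.55, 0.835, -0.0]
force: [-0.3, -0.2, 0.5]
gripper_width: 0.0929
gripper_force: 0.0
```

carry_out(plan=[[-1,0,0,0,0,0,0],[-1,0,0,0,0,0,0],[-1,0,0,0,0,0,0],[-1,0,0,0,0,0,0],[-1,0,0,0,0,0,0]], force=8)

```text
time_s: 3.9
tcp_pos: [0.5303, -0.182, 0.1318]
orientation: [0.0, 0.548, 0.836, 0.0]
force: [0.0, -0.4, -0.7]
gripper_width: 0.0474
gripper_force: 0.0
```

carry_out(plan=[[-1,0,0,0,0,0,0],[-1,0,0,0,0,0,0],[-1,0,0,0,0,0,0]])

```text
time_s: 4.28
tcp_pos: [0.5302, -0.182, 0.1316]
orientation: [-0.0, 0.548, 0.836, -0.0]
force: [0.5, -0.3, -0.2]
gripper_width: 0.0177
gripper_force: 0.0
```

carry_out(plan=[[-1,0,0,0,0,0,0],[-1,0,0,0,0,0,0],[-1,0,0,0,0,0,0]])

```text
time_s: 4.65
tcp_pos: [0.5308, -0.1818, 0.1316]
orientation: [0.0, 0.548, 0.836, 0.0]
force: [3.6, 2.5, -3.0]
gripper_width: 0.0112
gripper_force: 8.0
```

carry_out(plan=[[-1,-0.02,0,0,0,0,0.1],[-1,-0.03,0,0,0,0,0.18],[-1,-0.03,0,0,0,0,0.18],[-1,-0.03,0,0,0,0,0.18],[-1,-0.03,0,0,0,0,0.18]])

```text
time_s: 5.28
tcp_pos: [0.5319, -0.183, 0.1317]
orientation: [0.001, 0.838, 0.546, 0.001]
force: [11.9, 4.5, -6.9]
gripper_width: 0.0106
gripper_force: 8.0
```

carry_out(plan=[[-1,0.06,0.08,0,0,0,0],[-1,0,0,0,0,0,0]])

```text
time_s: 5.52
tcp_pos: [0.5319, -0.183, 0.1316]
orientation: [0.0, 0.836, 0.548, 0.0]
force: [5.7, 1.9, -3.8]
gripper_width: 0.0111
gripper_force: 8.0
```

carry_out(plan=[[-1,0,0.04,0,0,0,0.18],[-1,-0.02,0,0,0,0,0.18],[-1,-0.03,0,0,0,0,0.18],[-1,-0.03,0,0,0,0,0.18],[-1,0,0,0,0,0,0]])

```text
time_s: 6.15
tcp_pos: [0.5319, -0.1844, 0.1317]
orientation: [0.001, 0.976, 0.217, 0.001]
force: [7.0, -2.7, -5.5]
gripper_width: 0.0112
gripper_force: 8.0
```

carry_out(plan=[[-1,0.04,0.06,0,0,0,0.18],[-1,-0.01,0,0,0,0,0.18],[-1,-0.02,0,0,0,0,0.18],[-1,-0.02,0,0,0,0,0.18],[-1,0,0,0,0,0,0]])

```text
time_s: 6.78
tcp_pos: [0.531, -0.1855, 0.1316]
orientation: [0.001, 0.99, -0.14, -0.0]
force: [-0.7, -7.7, -2.2]
gripper_width: 0.011
gripper_force: 8.0
```

carry_out(plan=[[-1,0.0,0.0,0,0,0,0.18],[-1,-0.02,0,0,0,0,0.18],[-1,-0.02,0,0,0,0,0.18],[-1,-0.02,0,0,0,0,0.18],[-1,0,0,0,0,0,0]])

```text
time_s: 7.4
tcp_pos: [0.5295, -0.1856, 0.1316]
orientation: [0.002, 0.877, -0.48, -0.0]
force: [-5.5, -10.6, 1.7]
gripper_width: 0.011
gripper_force: 8.0
```

carry_out(plan=[[-1,0.05,0.08,0,0,0,0.12],[-1,0,0,0,0,0,0.115],[-1,0,0,0,0,0,0],[-1,0,0,0,0,0,0]])

```text
time_s: 7.9
tcp_pos: [0.5291, -0.1855, 0.1316]
orientation: [0.001, 0.816, -0.578, -0.001]
force: [-6.9, -4.5, 2.6]
gripper_width: 0.0112
gripper_force: 8.0
```

```bash
cat > look.py <<'E'
import sys
from rig import arm
from h import *
tag=sys.argv[1]
print(arm.state()['q'][5])
for n in("scene","top"):
    p,d=arm.grab_frame(n); c=arm.camera_params(n); np.savez(f"pics/{n}{tag}.npz",p=p,d=d,**c); cv2.imwrite(f"pics/{n}{tag}.png",p)
    X=cloud(p,d,**{'K':c['intrinsics'],'R':c['R'],'t':c['t']}); 
    Q=X[(X[...,2]>.113)&(X[...,2]<.178)&(d>0)]; Q=Q[np.hypot(Q[:,0]-.529,Q[:,1]+.182)<.068]
    C,e,a,b,s=line(Q[:,:2])
    for _ in range(4):
        r=(Q[:,:2]-C)@np.array([-e[1],e[0]]); Q=Q[abs(r-np.median(r))<.006]; C,e,a,b,s=line(Q[:,:2])
    print(n,len(Q),'yaw',np.arctan2(-e[0],e[1]),C+(a+b)/2*e,b-a,s)
E
python3 look.py 2
```

```text
2.3865763992310547
scene 1108 yaw 0.32377569252856003 [ 0.53321561 -0.18177355] 0.11954157608318747 0.0015317372993939391
top 115 yaw 0.29487734281350986 [ 0.51445857 -0.14681538] 0.0444247343382409 0.0026075581090733266
```

carry_out(plan=[[0,0,0,0,0,0,0],[0,0,0,0,0,0,0],[0,0,0,0,0,0,0],[0,0,0,0,0,0,0],[0,0,0,0,0,0,0]])

```text
time_s: 8.62
tcp_pos: [0.5304, -0.1847, 0.1316]
orientation: [-0.0, 0.816, -0.579, -0.0]
force: [-0.3, -0.1, 0.6]
gripper_width: 0.0461
gripper_force: 0.0
```

carry_out(plan=[[0,0,0,-1.5,0,0,0],[0,0,0,-3,0,0,0],[0,0,0,-4,0,0,0],[0,0,0,-4,0,0,0],[0,0,0,0,0,0,0]])

```text
time_s: 9.25
tcp_pos: [0.5316, -0.1852, 0.2606]
orientation: [-0.001, 0.816, -0.579, 0.003]
force: [0.8, -0.1, -0.2]
gripper_width: 0.0467
gripper_force: 0.0
```

```bash
python3 look.py 3
python3 - <<'E'
from rig import arm
from h import *
c=arm.camera_params("wrist");p,d=arm.grab_frame("wrist");cv2.imwrite("pics/w3.png",p)
X=cloud(p,d,c['intrinsics'],c['R'],c['t'])
Q=X[(X[...,2]>.12)&(X[...,2]<.18)&(d>0)];Q=Q[np.hypot(Q[:,0]-.529,Q[:,1]+.182)<.068]
C,e,a,b,s=line(Q[:,:2]);print('plaque',len(Q),np.arctan2(-e[0],e[1]),b-a,C+(a+b)/2*e,s)
hsv=cv2.cvtColor(p,cv2.COLOR_BGR2HSV);m=(hsv[...,1]>70)&(hsv[...,0]>8)&(hsv[...,0]<30)&(d>0)&(np.hypot(X[...,0]-.535,X[...,1]+.18)<.085)
u=(X[...,:2]-[.529,-.182])@[.944,.33]
S=X[m&(u>.016)&(u<.042)&(X[...,2]>.008)&(X[...,2]<.042)]
c0=S.mean(0);w,V=np.linalg.eigh(np.cov((S-c0).T));n=V[:,0]*np.sign(V[2,0]);print('slope',len(S),n,np.arctan2(n[1],n[0]),w[0]**.5)
T=X[m&(X[...,2]>.003)&(X[...,2]<.06)];r=cv2.minAreaRect((T[:,:2]*1000).astype(np.float32));print(len(T),r,(np.deg2rad(r[2])))
E
```

```text
2.386926469570192
scene 1802 yaw 0.3325486075365053 [ 0.53280446 -0.18189028] 0.12018668334296531 0.0012991727630935405
top 254 yaw 0.30325124844396717 [ 0.52085338 -0.16740666] 0.08723550665296442 0.0029235930510731352
plaque 1459 0.33290313606432065 0.11916411110283089 [ 0.52936106 -0.1854375 ] 0.00280807113965858
slope 1884 [0.67597229 0.2390232  0.69708635] 0.33987755455248697 0.0007443487667009396
5279 ((534.4122314453125, -183.05368041992188), (80.28919982910156, 130.25286865234375), 19.626144409179688) 0.34254083941206276
```

```bash
python3 -c "
from h import *
cv2.imwrite('pics/c3.png',cv2.resize(cv2.imread('pics/scene3.png')[130:330,100:400],None,fx=2.5,fy=2.5))
for n in('scene0','scene3'):
    p,d,X,z=load(n);Q=X[d>0];Q=Q[(Q[:,2]>.115)&(Q[:,2]<.19)&(np.hypot(Q[:,0]-.539,Q[:,1]-.17)<.05)];C,e,a,b,s=line(Q[:,:2]);print(n,len(Q),np.arctan2(-e[0],e[1]))"
```

```text
scene0 872 -0.5246333940643856
scene3 872 -0.5245762320779294
```

View pics/c3.png

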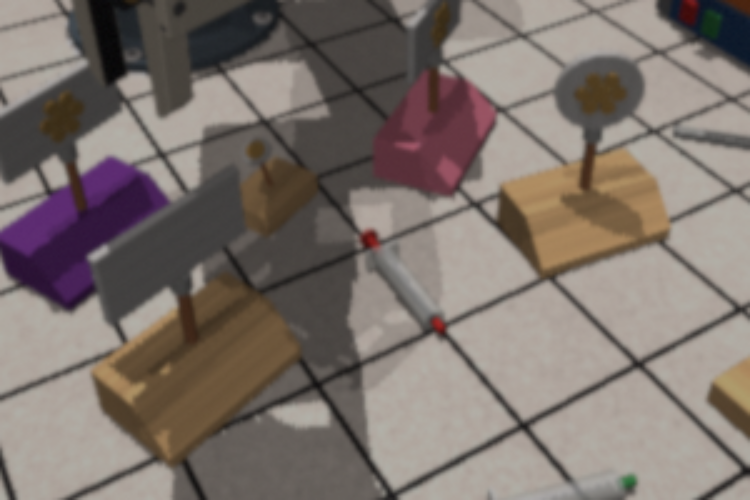

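The crop shows the plaque at about (170,245) with its plain back over the slope. The medallion at (598,90) has not moved.

```bash
python3 -c "
from rig import arm
print(arm.job_done())"
```

```text
the job is handed in; nothing more can be done
None
```

The oblong plaque is turned half a turn, with its plain back over the slope and parallel to the block's long edges to within about 0.01 rad by camera; the medallion is unmoved, and the job is handed in.

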